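# Open the touch-latch cheese keeper and serve the cheese

### The arm

A 6-joint arm with a two-finger parallel gripper is mounted at the origin on the work surface. World frame = base frame: x ahead of the robot, y to its left, z up, the work surface at z = 0. Lengths are in m, angles in rad, forces in N, time in s.
With the tool pointing down it reaches from about 0.35 to 0.725 m from the base axis. Payload 6 kg.
Tool frame: the origin (TCP) lies midway between the tips of the shut fingers; the grasp point (between the pads) lies 19 mm behind it; z points along the fingers, y is the line along which they close (so a half turn about z gives the same grasp; the last joint's range is limited). The gripper opens to 85 mm and grips with 20 to 120 N. Pads are 22 mm wide; open, the fingers measure 114 mm over their backs; the gripper's body (76 mm by 85 mm) begins 54 mm behind the grasp point. The pads swing forward as they close: fully open they stand 13 mm farther back than shut.
Start: joints at [1.635, 0.04, 0.085, 0, -1.615, -0.334], TCP at [0.16, 0.578, 0.231] pointing down, gripper open.
Joint ranges: [-2.56, 2.56], [-1.29, 2.01], [-1.08, 1.49], [-3.29, 1.98], [-2.81, -0.18], [-2.99, 2.99]. Speed limits (rad/s): [2.57, 2.57, 3.01, 3.14, 3.14, 3.14].

### API

Orientations are given as a unit quaternion [w, x, y, z].
In Python, from station import get_obs, capture, get_calibration, sign_off gives the robot as it stands.
- The arm moves only by the tool play_rows, never from a script. Its arguments are lists of equal length, an entry for each row: "travel": the shift along the tool's x, y, z in m, a list of three; "rot": the turn, a rotation vector about the tool's x, y, z in degrees, a list of three. In form: {"travel": [[tx, ty, tz], ...], "rot": [[ax, ay, az], ...]}. A call has 1 to 8 rows; each row shifts and turns the commanded pose from where the row before left it, along the tool's axes as they then stand; what a row does not reach is not made up. A row lasts 1/10 s, in which the tool goes at most 50 mm and 8.59 degrees, less where a joint would pass 70% of its speed; a pose out of reach is approached as far as the arm can. A call with a gripper value outside its range is refused whole. "hand" is the closure in counts, from 0 (fully open) to 255 (shut), set as the call begins (left out, the last holds). The fingers move at their own pace and stop on an object; the grip force is fixed at half the most. Time passes only in rows, so rows that do not move let the fingers close. It gives the time, the measured TCP pose, the force, the opening and the grip force at its end, in the units of the state.
- get_obs(): the state, without advancing time (a new reading comes with each control period).
- capture(name): name is "scene" or "top" or "wrist"; returns the picture (400x640x3 uint8, red, green, blue); there is no depth.
- get_calibration(name): a dict with "mtx" (3x3 intrinsics, pixels), "xyz" and "orientation" of the camera in the world; the wrist camera has in their place "T_tool_cam" (4x4, takes a point from camera to tool coordinates, whose origin is the TCP and whose axes are the flange's). Camera axes: x right, y down, z forward; pixel columns grow to the right and rows downward; lengths in m; the calibration is good to about 2 mm. A picture is of the moment at which its call begins: read the wrist's pose just before it. get_calibration takes no time and is no camera call.
- sign_off(): hands the job in; it is judged then, once.
The state is a dict: "t": time; "joints": joint angles; "joint_vel": joint speeds; "tau": joint torques, N m; "ee_pos": TCP position; "tool_rot": TCP orientation; "wrist_force": force on the tool from outside, world axes, zero at the start; "moment": the same for the moment, N m; "gripper_width": finger opening in m; "grip_force": force on a finger pad.
Only numpy, scipy, OpenCV 4.12 (cv2) and the standard library are available. Lean on these libraries where they do the work, as an engineer would, in place of code of your own. Each camera call takes 0.05 s, during which the arm holds its last target. There are 200 camera calls.

### The job

Press the brass spot on the keeper's glazed lid until the touch latch clicks, catch the lid with your hand as it springs up and ease it to fully open, so that it never flies open on its own. Then lift the piece of cheese out and set it down gently, lying flat as it did in the box, near the middle of the light wooden serving board; leave the lid standing open and disturb nothing else on the table.

Things in the scene. Friction and masses are not known exactly. Their poses are not given: they have to be found in the camera images.
- keeper: Dark wooden cheese keeper fixed on the table, an open box 200 mm (its x) by 240 mm (its y) under a glazed lid. Origin at the centre of its underside; +x to the hinge side, -x to the front, z up. Front wall 20 mm thick, others 12; walls 58 mm high, rear one 65; inner floor 10 mm up. Shut lid's top 79 mm up, with a 7 mm gap below it at the front to press into.
- lid (a joint): Lid angle, rad: 0 shut and latched, grows as it swings up about the rear edge; -0.036 pressed to its stop, 1.6 fully open, upright. 200 x 240 x 14 mm, 0.3 kg, wood frame, glass pane. A spring lifts it with 2 to 3 N at the brass spot: left alone it flies open, then stays open. Pressing the spot 4 to 5 mm down (under 5 N) trips the latch; stop at 6.5 mm. It does not latch again.
- lid_press (a point): Centre of the round brass spot, 28 mm across and flush, on the top face of the lid's 40 mm wide front rail: 180 mm from the hinge line, 20 mm in from the lid's free edge. Moves with the lid; its x axis points along the lid to the hinge, z out of the lid's top face.
- lid_hinge (a point): Point on the lid's hinge axis, midway along it: on the keeper's rear edge (keeper x = +100 mm), 65 mm above the table, in the plane of the lid's underside. The hinge axis runs along the keeper's y; the top face is 14 mm from it. Axes turn with the lid.
- latch (a joint): Slide of the hidden catch inside the keeper's front wall, m: 0 while it holds the lid, 0.014 once it has clicked free. Cannot be reached; it only tells that the click has come.
- cheese: Loose block of pale yellow cheese with a brown rind, 80 mm (its x) by 52 mm (its y) by 45 mm high, about 0.2 kg, starting flat on the keeper's inner floor under the lid. Origin at the centre of its underside.
- board: Light wooden serving board fixed on the table, 190 by 190 mm, 15 mm thick. Origin at the centre of its underside, so its top is 15 mm above.
- wineglass: Loose empty stemmed wineglass, 68 mm across, 155 mm tall; bystander. Origin at the centre of its foot.
- tomato: Loose red tomato, 64 mm across, 60 mm high with its stalk; bystander. Origin at its underside.
- pepper_mill: Loose dark wooden pepper mill, 54 mm across, 134 mm tall; bystander. Origin at its underside.
- walnut: Loose brown walnut, 38 mm across, 35 mm high; bystander. Origin at its underside.

How it is judged:
On the way, in this order (a step that is already met when the one before it is completed fails the run):
1. the latch has clicked free (value of joint latch above 0.01 m), for 0.05 s.
2. the hand has caught the lid: it bears on it while the lid is between 0.15 and 0.8 rad open (value of joint lid between 0.15 and 0.8 rad and contact force between any of the fingers, the arm and keeper above 0.3 N), for 0.1 s.
3. the lid stands fully open (over 1.45 rad) (value of joint lid above 1.45 rad), for 0.2 s.
At the end, for the whole second after the job is handed in: The lid stands open (over 1.45 rad); the cheese lies flat (within 0.1 rad, rind side down as at the start) and at rest on the board's top, its centre within 55 mm of the board's centre (value of joint lid above 1.45 rad and z of cheese in the frame of board between 0.011 and 0.02 m and horizontal distance between cheese and board below 0.055 m and angle between cheese's own z axis and vertical below 0.1 rad and linear speed of cheese below 0.02 m/s); the robot touches nothing.
It fails at once if the lid flies open: faster than 2 rad/s beyond 0.6 rad (value of joint lid above 0.6 rad and velocity of joint lid above 2 rad/s).
It fails at once if the cheese is dropped or thrown (over 0.6 m/s, about a 2 cm fall, while nothing holds it) (linear speed of cheese above 0.6 m/s and contact force between the fingers and cheese below 0.05 N).
It fails at once if the wineglass is pushed over 4 cm or tipped (distance of wineglass from where it was at the start of the episode above 0.04 m or angle between wineglass's own z axis and vertical above 0.35 rad).
It fails at once if the tomato, pepper mill or walnut is pushed over 4 cm (distance of any of tomato, pepper_mill, walnut from where it was at the start of the episode above 0.04 m).
It also fails if it takes over 61 s, if anything falls off the work surface, if the arm or the gripper's body presses on something with over 40 N, if the wrist force passes 120 N, or if a joint passes its speed limit or range.

## Working session

There is one attempt and no reset: what is moved stays moved. The work goes in short steps, Python scripts to look and compute and a tool call to move; the robot and the scene stay as the last step left them, time stands still between calls to the robot, and variables do not carry over. Pictures are saved under pics/ and viewed, at most 10 in all, crops included, and the job is handed in when it is done.

Besides the shell and the picture viewer there is one more tool, called after "Emit:" by a JSON object that holds its "op" and its "data", one argument or row to a line. play_rows: Moves the arm, as the interface text tells. Its arguments: {"type":"object","properties":{"travel":{"type":"array","items":{"type":"array","items":{"type":"number"}}},"rot":{"type":"array","items":{"type":"array","items":{"type":"number"}}},"hand":{"type":"number"}},"required":["travel","rot"]}

```bash
mkdir -p pics; cat > h.py <<'E'
import numpy as np, cv2
from scipy.spatial.transform import Rotation as R
from station import *
def q(w): return R.from_quat([w[1],w[2],w[3],w[0]])
def snap(n,f):
    im=capture(n); cv2.imwrite('pics/'+f+'.png',im[:,:,::-1]); return im
def cam(n,o=None):
    c=get_calibration(n)
    if n=='wrist':
        T=np.eye(4);T[:3,:3]=q(o['tool_rot']).as_matrix();T[:3,3]=o['ee_pos'];T=T@np.array(c['T_tool_cam'])
        return np.array(c['mtx']),T[:3,:3],T[:3,3]
    return np.array(c['mtx']),q(c['orientation']).as_matrix(),np.array(c['xyz'])
def px(n,u,v,z,o=None):
    K,M,t=cam(n,o); d=M@np.linalg.solve(K,[u,v,1]); return t+d*(z-t[2])/d[2]
E
python3 - <<'E'
from h import *
o=get_obs();print(o)
for n in('top','scene'):snap(n,n+'0');print(cam(n))
E
```

```text
{'t': 0.0, 'joints': array([ 1.63466332e+00,  4.08213768e-02,  8.38001643e-02, -4.64167124e-04,
       -1.61547844e+00, -3.33723916e-01]), 'joint_vel': array([-0.00122787,  0.00052246, -0.00078231,  0.00011679,  0.00153283,
       -0.00024139]), 'tau': array([-6.12150893e-05, -3.68207717e+01,  3.47413230e+01,  6.93227246e+00,
       -5.42064226e-03,  2.19038867e-06]), 'ee_pos': array([0.1597749 , 0.57799978, 0.23026748]), 'tool_rot': array([ 8.80679423e-04,  9.90911939e-01, -1.34509296e-01, -5.91004493e-05]), 'wrist_force': array([-0.35038525, -0.1905051 , -0.01125556]), 'moment': array([-0.00810452, -0.03884104,  0.08211823]), 'grip_force': 0.0, 'gripper_width': 0.08536697046844077}
(array([[365.2874626 ,   0.        , 321.08168771],
       [  0.        , 365.2874626 , 198.76389025],
       [  0.        ,   0.        ,   1.        ]]), array([[-0.00491483, -0.99678193,  0.08001016],
       [-0.99998146,  0.00518666,  0.00318991],
       [-0.00359463, -0.079993  , -0.99678894]]), array([ 0.48056307, -0.01191154,  1.08730499]))
(array([[470.51534507,   0.        , 316.73418084],
       [  0.        , 470.51534507, 201.63163881],
       [  0.        ,   0.        ,   1.        ]]), array([[ 0.36432259,  0.50876465, -0.78001768],
       [ 0.9312655 , -0.20234994,  0.3029836 ],
       [-0.00368919, -0.83678733, -0.54751562]]), array([ 1.70921493, -0.44283149,  0.90057729]))
```

View pics/top0.png

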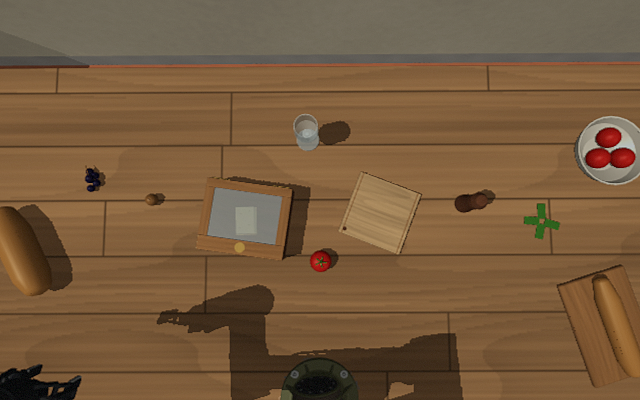

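View pics/scene0.png

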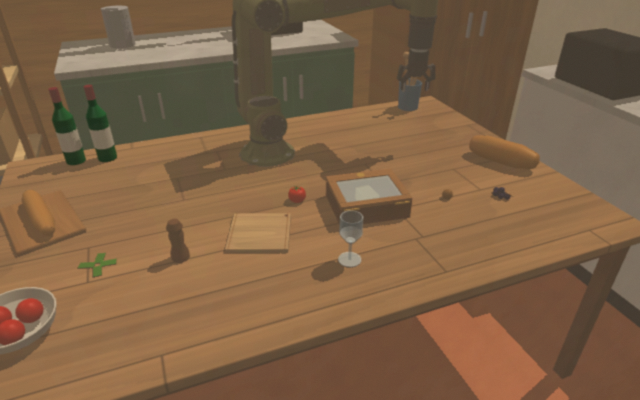

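The top view shows the keeper around (245,218) with the brass spot at (239,247) facing the robot. The board is near (380,212), and the tomato (320,261) is just right of the keeper. I'll take an enlarged crop for accuracy.

```bash
python3 - <<'E'
from h import *
im=cv2.imread('pics/top0.png')[160:280,180:340]
cv2.imwrite('pics/crop0.png',cv2.resize(im,None,fx=5,fy=5,interpolation=cv2.INTER_CUBIC))
for n,u,v,z in [('spot',239.3,247.5,.079),('c',363,172,.015),('c',421,193,.015),('c',400,253,.015),('c',340,231,.015),('tom',320,261,.03),('glass',307,140,.01),('mill',462,204,.02),('walnut',152,199,.017)]:
  print(n,px('top',u,v,z).round(4))
E
```

```text
spot [0.4286 0.2162 0.079 ]
c [ 0.6455 -0.133   0.015 ]
c [ 0.5821 -0.3029  0.015 ]
c [ 0.4072 -0.2372  0.015 ]
c [ 0.4718 -0.0633  0.015 ]
tom [ 0.3866 -0.0046  0.03  ]
glass [0.744  0.0329 0.01  ]
mill [ 0.5487 -0.4204  0.02  ]
walnut [0.5684 0.4893 0.017 ]
```

View pics/crop0.png

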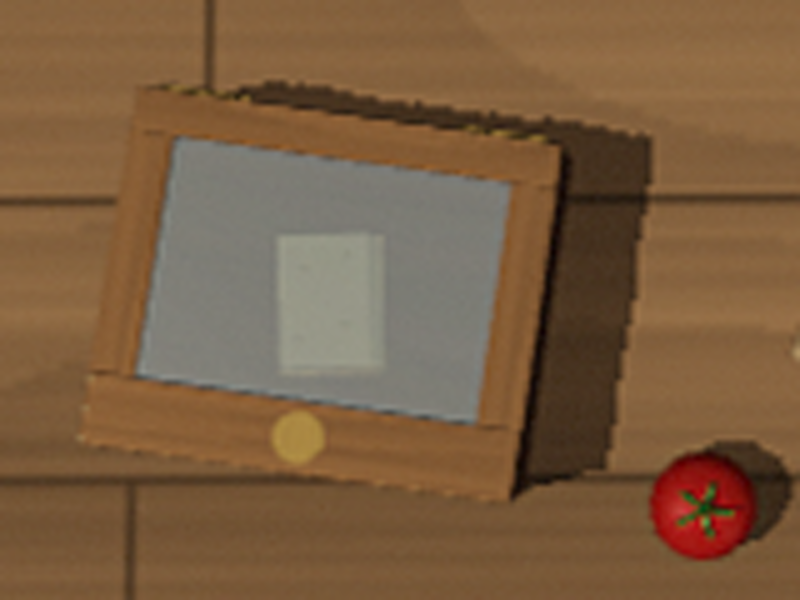

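The crop gives the lid corners at crop pixels (138,88), (562,147), (512,498) and (82,440). The brass spot is at (298,437), and the cheese top face has corners (277,236), (368,233), (373,373) and (281,375).

```bash
python3 - <<'E'
from h import *
f=lambda p,z:px('top',180+p[0]/5,160+p[1]/5,z)
L=[f(p,.079) for p in[(138,88),(562,147),(512,498),(82,440)]]
s=f((298,437),.079);ctr=sum(L)/4
ax=(L[0]+L[1]-L[2]-L[3])/2; ay=(L[0]+L[3]-L[1]-L[2])/2
print('lid',ctr,ax,np.linalg.norm(ax),np.degrees(np.arctan2(ax[1],ax[0])),ay,np.linalg.norm(ay),np.degrees(np.arctan2(-ay[0],ay[1])),'spot',s)
a=np.arctan2(-ay[0],ay[1]);a=(a*1.2+np.arctan2(ax[1],ax[0]))/2.2
u=np.array([np.cos(a),np.sin(a),0]);h=s+.18*u
print('yaw',np.degrees(a),'hinge',h,'from ctr',ctr+.1*u,'reach end',np.linalg.norm((h+.025*u)[:2]))
C=[f(p,.055) for p in[(277,236),(368,233),(373,373),(281,375)]];c=sum(C)/4
cx=(C[0]+C[1]-C[2]-C[3])/2
print('cheese',c,np.linalg.norm(cx),np.linalg.norm(C[0]-C[1]),np.degrees(np.arctan2(cx[1],cx[0])),'rel',(c-s)@u)
o=get_obs();M=q(o['tool_rot']).as_matrix();t=s+.008*u;t[2]=.10
print('delta tool',M.T@(t-o['ee_pos']),'tool x yaw',np.degrees(np.arctan2(M[1,0],M[0,0])))
E
```

```text
lid [0.50831659 0.20243621 0.079     ] [ 0.19363137 -0.02697505  0.        ] 0.19550130221635736 -7.930908646040425 [0.0334396  0.23619552 0.        ] 0.23855089500609694 -8.058150108161184 spot [0.42886778 0.2154025  0.079     ]
yaw -8.000313079924474 hinge [0.60711589 0.19035036 0.079     ] from ctr [0.60734332 0.18851836 0.079     ] reach end 0.6589261592744814
cheese [0.50210217 0.20666453 0.055     ] 0.07874363581411012 0.05158428057203886 2.524329475281415 rel 0.0737377605894631
delta tool [0.3639198  0.27651227 0.13086467] tool x yaw -15.459014208500603
```

Emit:
{"op": "play_rows", "data": {
  "travel": [
    [0.0228, 0.0173, 0],
    [0.0228, 0.0173, 0],
    [0.0228, 0.0173, 0],
    [0.0228, 0.0173, 0],
    [0.0228, 0.0173, 0],
    [0.0228, 0.0173, 0],
    [0.0228, 0.0173, 0],
    [0.0228, 0.0173, 0]
  ],
  "rot": [
    [0, 0, 0],
    [0, 0, 0],
    [0, 0, 0],
    [0, 0, 0],
    [0, 0, 0],
    [0, 0, 0],
    [0, 0, 0],
    [0, 0, 0]
  ],
  "hand": 255
}}

```text
t: 0.9
ee_pos: [0.2992, 0.3951, 0.2309]
tool_rot: [0.0, 0.991, -0.134, -0.0]
wrist_force: [1.4, -0.2, 0.7]
gripper_width: 0.0003
grip_force: 0.0
```

Emit:
{"op": "play_rows", "data": {
  "travel": [
    [0.0228, 0.0173, 0],
    [0.0228, 0.0173, 0],
    [0.0228, 0.0173, 0],
    [0.0228, 0.0173, 0],
    [0.0228, 0.0173, 0],
    [0.0228, 0.0173, 0],
    [0.0228, 0.0173, 0],
    [0.0228, 0.0173, 0]
  ],
  "rot": [
    [0, 0, 0],
    [0, 0, 0],
    [0, 0, 0],
    [0, 0, 0],
    [0, 0, 0],
    [0, 0, 0],
    [0, 0, 0],
    [0, 0, 0]
  ]
}}

```text
t: 1.7
ee_pos: [0.4381, 0.2132, 0.231]
tool_rot: [0.0, 0.991, -0.134, -0.0]
wrist_force: [0.1, 0.5, -0.2]
gripper_width: -0.0
grip_force: 0.0
```

Emit:
{"op": "play_rows", "data": {
  "travel": [
    [0, 0, 0],
    [0, 0, 0.03],
    [0, 0, 0.03],
    [0, 0, 0.03],
    [0, 0, 0.02],
    [0, 0, 0],
    [0, 0, 0]
  ],
  "rot": [
    [0, 0, -3.75],
    [0, 0, -3.75],
    [0, 0, 0],
    [0, 0, 0],
    [0, 0, 0],
    [0, 0, 0],
    [0, 0, 0]
  ]
}}

```text
t: 2.4
ee_pos: [0.4379, 0.2141, 0.1219]
tool_rot: [0.0, 0.998, -0.069, 0.0]
wrist_force: [0.1, 0.1, 0.5]
gripper_width: 0.0001
grip_force: 0.0
```

```bash
python3 - <<'E'
from h import *
o=get_obs();M=q(o['tool_rot']).as_matrix();print(o['t'],o['ee_pos'],o['wrist_force'],o['gripper_width'],'\n',M)
snap('wrist','w1')
s=np.array([.4289,.2154,.079]);K,W,t=cam('wrist',o);p=K@W.T@(s-t);print(p/p[2],t)
E
```

```text
2.4 [0.43788516 0.21412163 0.12185955] [0.05324633 0.10738952 0.45379549] 0.00014192036620219733 
 [[ 9.90381526e-01 -1.38363018e-01  3.28939161e-04]
 [-1.38362781e-01 -9.90381396e-01 -6.57241289e-04]
 [ 4.16713113e-04  6.05406694e-04 -9.99999730e-01]]
[311.3409296  238.01243529   1.        ] [0.5076963  0.20254334 0.26513349]
```

View pics/w1.png

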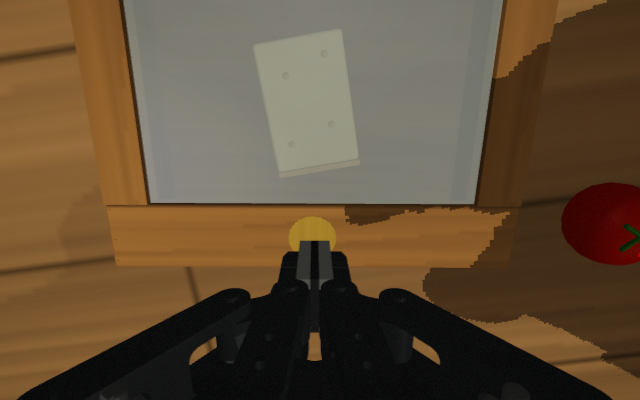

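The wrist view puts the spot at about (312,237), as predicted, with the fingertips right over it. Next is the press.

Emit:
{"op": "play_rows", "data": {
  "travel": [
    [0, 0, 0.015],
    [0, 0, 0.015],
    [0, 0, 0.008],
    [0, 0, 0.004],
    [0, 0, 0.003],
    [0, 0, 0.002],
    [0, 0, 0],
    [0, 0, 0]
  ],
  "rot": [
    [0, 0, 0],
    [0, 0, 0],
    [0, 0, 0],
    [0, 0, 0],
    [0, 0, 0],
    [0, 0, 0],
    [0, 0, 0],
    [0, 0, 0]
  ]
}}

```text
t: 3.25
ee_pos: [0.4379, 0.2142, 0.0747]
tool_rot: [0.0, 0.998, -0.069, 0.0]
wrist_force: [-2.8, -1.4, 3.3]
gripper_width: -0.0003
grip_force: 1.5
```

Emit:
{"op": "play_rows", "data": {
  "travel": [
    [0, 0, 0.001],
    [0, 0, 0.0005],
    [0, 0, 0]
  ],
  "rot": [
    [0, 0, 0],
    [0, 0, 0],
    [0, 0, 0]
  ]
}}

```text
t: 3.55
ee_pos: [0.4379, 0.2143, 0.0731]
tool_rot: [-0.0, 0.998, -0.069, 0.0]
wrist_force: [-1.3, -0.2, 4.2]
gripper_width: -0.0001
grip_force: 1.9
```

```bash
python3 - <<'E'
import numpy as np
# TCP path in keeper xz relative to hinge line; contact corner r, 11 mm tool half-width; print tool-frame steps (x fwd, z down)
th=np.r_[np.linspace(0,1.62,37)]
r=np.interp(th,[0,.3,1.62],[.183,.183,.175])
X=-r*np.cos(th)+.014*np.sin(th)+.011; Z=.065+r*np.sin(th)+.014*np.cos(th)
for i in range(1,37): print(i,round(th[i],3),[round(X[i]-X[i-1],4),0,round(Z[i-1]-Z[i],4)],X[i].round(4),Z[i].round(4))
E
```

```text
1 0.045 [np.float64(0.0008), 0, np.float64(-0.0082)] -0.1712 0.0872
2 0.09 [np.float64(0.0012), 0, np.float64(-0.0082)] -0.17 0.0954
3 0.135 [np.float64(0.0016), 0, np.float64(-0.0081)] -0.1685 0.1035
4 0.18 [np.float64(0.0019), 0, np.float64(-0.008)] -0.1665 0.1115
5 0.225 [np.float64(0.0023), 0, np.float64(-0.0079)] -0.1643 0.1195
6 0.27 [np.float64(0.0026), 0, np.float64(-0.0078)] -0.1616 0.1273
7 0.315 [np.float64(0.0031), 0, np.float64(-0.0077)] -0.1586 0.135
8 0.36 [np.float64(0.0036), 0, np.float64(-0.0075)] -0.155 0.1424
9 0.405 [np.float64(0.0039), 0, np.float64(-0.0073)] -0.1511 0.1497
10 0.45 [np.float64(0.0042), 0, np.float64(-0.0071)] -0.1469 0.1568
11 0.495 [np.float64(0.0045), 0, np.float64(-0.0069)] -0.1423 0.1637
12 0.54 [np.float64(0.0048), 0, np.float64(-0.0067)] -0.1375 0.1703
13 0.585 [np.float64(0.0051), 0, np.float64(-0.0064)] -0.1324 0.1768
14 0.63 [np.float64(0.0054), 0, np.float64(-0.0062)] -0.127 0.1829
15 0.675 [np.float64(0.0057), 0, np.float64(-0.0059)] -0.1213 0.1889
16 0.72 [np.float64(0.0059), 0, np.float64(-0.0056)] -0.1154 0.1945
17 0.765 [np.float6
[... 627 characters left out ...]
np.float64(-0.0025)] -0.0455 0.2341
27 1.215 [np.float64(0.0078), 0, np.float64(-0.0021)] -0.0377 0.2362
28 1.26 [np.float64(0.0078), 0, np.float64(-0.0018)] -0.0299 0.238
29 1.305 [np.float64(0.0079), 0, np.float64(-0.0014)] -0.022 0.2394
30 1.35 [np.float64(0.0079), 0, np.float64(-0.001)] -0.014 0.2404
31 1.395 [np.float64(0.008), 0, np.float64(-0.0007)] -0.0061 0.2411
32 1.44 [np.float64(0.008), 0, np.float64(-0.0003)] 0.0019 0.2414
33 1.485 [np.float64(0.008), 0, np.float64(0.0)] 0.0099 0.2414
34 1.53 [np.float64(0.0079), 0, np.float64(0.0004)] 0.0178 0.241
35 1.575 [np.float64(0.0079), 0, np.float64(0.0008)] 0.0257 0.2402
36 1.62 [np.float64(0.0079), 0, np.float64(0.0011)] 0.0336 0.2391
```

Emit:
{"op": "play_rows", "data": {
  "travel": [
    [0, 0, -0.006],
    [0.001, 0, -0.008],
    [0.001, 0, -0.008],
    [0.0015, 0, -0.008],
    [0.002, 0, -0.008],
    [0, 0, 0]
  ],
  "rot": [
    [0, 0, 0],
    [0, 0, 0],
    [0, 0, 0],
    [0, 0, 0],
    [0, 0, 0],
    [0, 0, 0]
  ]
}}

```text
t: 4.15
ee_pos: [0.4439, 0.2137, 0.1125]
tool_rot: [-0.001, 0.998, -0.07, 0.001]
wrist_force: [-0.1, -0.9, 2.4]
gripper_width: -0.0001
grip_force: 1.2
```

Emit:
{"op": "play_rows", "data": {
  "travel": [
    [0.0023, 0, -0.0079],
    [0.0026, 0, -0.0078],
    [0.0031, 0, -0.0077],
    [0.0036, 0, -0.0075],
    [0.0039, 0, -0.0073],
    [0.0042, 0, -0.0071],
    [0.0045, 0, -0.0069],
    [0.0048, 0, -0.0067]
  ],
  "rot": [
    [0, 0, 0],
    [0, 0, 0],
    [0, 0, 0],
    [0, 0, 0],
    [0, 0, 0],
    [0, 0, 0],
    [0, 0, 0],
    [0, 0, 0]
  ]
}}

```text
t: 4.95
ee_pos: [0.4723, 0.2094, 0.1703]
tool_rot: [-0.0, 0.998, -0.069, 0.0]
wrist_force: [0.3, -0.7, 2.3]
gripper_width: 0.0002
grip_force: 0.9
```

```bash
python3 - <<'E'
from h import *
o=get_obs();u=np.array([np.cos(-.1396),np.sin(-.1396),0]);print((o['ee_pos']-[.607,.1895,0])@u,o['ee_pos'],o['wrist_force'])
a=capture('scene');b=a[120:240,260:440,::-1];cv2.imwrite('pics/s2.png',cv2.resize(b,None,fx=4,fy=4,interpolation=cv2.INTER_CUBIC))
E
```

```text
-0.13612777725666036 [0.47233685 0.20944057 0.1703192 ] [ 0.32263331 -0.73563003  2.25555454]
```

View pics/s2.png

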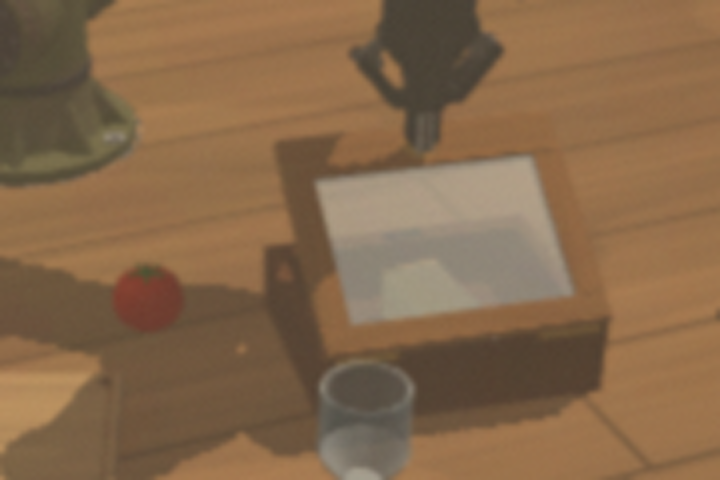

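The lid is held half open under the fingertips, with the contact at about (423,150) on the front rail. I'll continue the arc.

Emit:
{"op": "play_rows", "data": {
  "travel": [
    [0.0051, 0, -0.0064],
    [0.0054, 0, -0.0062],
    [0.0057, 0, -0.0059],
    [0.0059, 0, -0.0056],
    [0.0062, 0, -0.0054],
    [0.0064, 0, -0.0051],
    [0.0066, 0, -0.0048],
    [0.0068, 0, -0.0045]
  ],
  "rot": [
    [0, 0, 0],
    [0, 0, 0],
    [0, 0, 0],
    [0, 0, 0],
    [0, 0, 0],
    [0, 0, 0],
    [0, 0, 0],
    [0, 0, 0]
  ]
}}

```text
t: 5.8
ee_pos: [0.5202, 0.2027, 0.214]
tool_rot: [0.0, 0.998, -0.069, 0.0]
wrist_force: [0.6, 0.2, 2.5]
gripper_width: -0.0
grip_force: 0.9
```

Emit:
{"op": "play_rows", "data": {
  "travel": [
    [0.007, 0, -0.0042],
    [0.0071, 0, -0.0038],
    [0.0073, 0, -0.0035],
    [0.0074, 0, -0.0032],
    [0.0076, 0, -0.0028],
    [0.0077, 0, -0.0025],
    [0.0078, 0, -0.0021],
    [0.0078, 0, -0.0018]
  ],
  "rot": [
    [0, 0, 0],
    [0, 0, 0],
    [0, 0, 0],
    [0, 0, 0],
    [0, 0, 0],
    [0, 0, 0],
    [0, 0, 0],
    [0, 0, 0]
  ]
}}

```text
t: 6.6
ee_pos: [0.5794, 0.1944, 0.2376]
tool_rot: [0.0, 0.998, -0.069, 0.0]
wrist_force: [1.2, -0.9, 2.6]
gripper_width: 0.0005
grip_force: 1.0
```

Emit:
{"op": "play_rows", "data": {
  "travel": [
    [0.0079, 0, -0.0014],
    [0.0079, 0, -0.001],
    [0.008, 0, -0.0007],
    [0.008, 0, -0.0003],
    [0.008, 0, 0],
    [0.0079, 0, 0],
    [0.0079, 0, 0],
    [0.006, 0, 0]
  ],
  "rot": [
    [0, 0, 0],
    [0, 0, 0],
    [0, 0, 0],
    [0, 0, 0],
    [0, 0, 0],
    [0, 0, 0],
    [0, 0, 0],
    [0, 0, 0]
  ]
}}

```text
t: 7.4
ee_pos: [0.6401, 0.1859, 0.2399]
tool_rot: [0.0, 0.998, -0.069, -0.001]
wrist_force: [-0.7, -0.2, -1.0]
gripper_width: 0.0003
grip_force: 0.0
```

Emit:
{"op": "play_rows", "data": {
  "travel": [
    [0.004, 0, 0],
    [0.004, 0, 0],
    [0.004, 0, 0],
    [0.004, 0, 0],
    [0, 0, 0]
  ],
  "rot": [
    [0, 0, 0],
    [0, 0, 0],
    [0, 0, 0],
    [0, 0, 0],
    [0, 0, 0]
  ]
}}

```text
t: 7.9
ee_pos: [0.6557, 0.1838, 0.2407]
tool_rot: [0.0, 0.998, -0.069, -0.0]
wrist_force: [-0.0, 0.6, -0.3]
gripper_width: 0.0003
grip_force: 0.0
```

```bash
python3 - <<'E'
from h import *
o=get_obs();print(o['ee_pos'],o['wrist_force'])
a=capture('scene');b=a[100:240,250:440,::-1];cv2.imwrite('pics/s3.png',cv2.resize(b,None,fx=4,fy=4,interpolation=cv2.INTER_CUBIC))
E
```

```text
[0.65574059 0.18378408 0.24067773] [-0.04578339  0.56850286 -0.26983545]
```

View pics/s3.png

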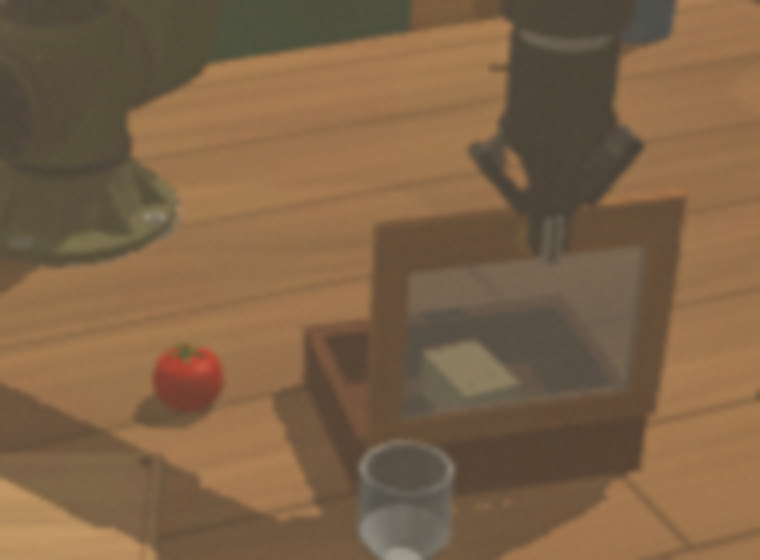

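The lid stands upright and free of the fingers. I'll lift clear, come back over the box and open the gripper.

Emit:
{"op": "play_rows", "data": {
  "travel": [
    [0.005, 0, -0.02],
    [0, 0, -0.03],
    [0, 0, -0.03],
    [0, 0, -0.02],
    [-0.04, 0, 0],
    [-0.04, 0, 0],
    [-0.04, 0, 0],
    [-0.04, 0, 0]
  ],
  "rot": [
    [0, 0, 0],
    [0, 0, 0],
    [0, 0, 0],
    [0, 0, 0],
    [0, 0, 0],
    [0, 0, 0],
    [0, 0, 0],
    [0, 0, 0]
  ]
}}

```text
t: 8.75
ee_pos: [0.5004, 0.2052, 0.3409]
tool_rot: [-0.0, 0.998, -0.069, 0.0]
wrist_force: [-1.0, 1.4, 0.9]
gripper_width: -0.0
grip_force: 0.0
```

Emit:
{"op": "play_rows", "data": {
  "travel": [
    [-0.007, 0, 0],
    [0, 0, 0.02],
    [0, 0, 0.02],
    [0, 0, 0.02],
    [0, 0, 0],
    [0, 0, 0]
  ],
  "rot": [
    [0, 0, -3.5],
    [0, 0, -3.5],
    [0, 0, -3.5],
    [0, 0, 0],
    [0, 0, 0],
    [0, 0, 0]
  ],
  "hand": 0
}}

```text
t: 9.35
ee_pos: [0.4951, 0.206, 0.2817]
tool_rot: [0.0, 1.0, 0.022, 0.0]
wrist_force: [-0.5, -1.0, 1.2]
gripper_width: 0.0847
grip_force: 0.0
```

```bash
python3 - <<'E'
from h import *
o=get_obs();print(o['t'],o['ee_pos'],o['tool_rot'],o['gripper_width'],o['joints']);snap('wrist','w2')
E
```

```text
9.35 [0.49506016 0.20602834 0.2816813 ] [1.78967939e-04 9.99755991e-01 2.20868547e-02 3.11662308e-04] 0.0846568875958197 [ 7.70038285e-01 -1.18252880e-01  2.24707148e-02  6.93175061e-04
 -1.71130638e+00  8.45032497e-01]
```

View pics/w2.png

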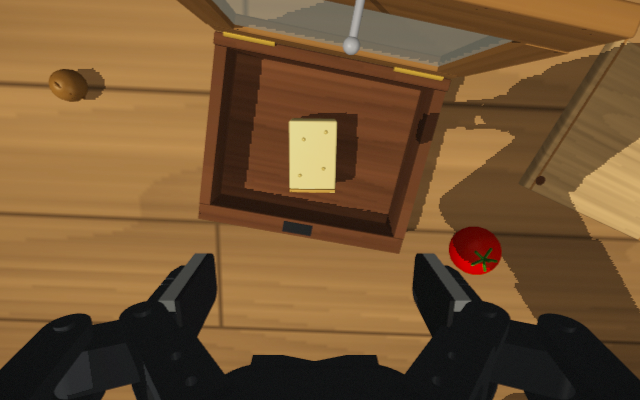

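The lid is open with a strut end at (352,45), and the cheese is aligned with the tool. Its top-face corners are (289,121), (337,121), (335,190) and (290,190).

```bash
python3 - <<'E'
from h import *
o=get_obs();c=px('wrist',312.8,155.5,.055,o);M=q(o['tool_rot']).as_matrix()
a=px('wrist',313,121,.055,o);b=px('wrist',312.5,190,.055,o)
print(c,a-b,np.linalg.norm(a-b),M.T@(c-o['ee_pos']))
B=np.array([.5267,-.1841]);print('board',B, 'edge angs',np.degrees(np.arctan2(-.0635,-.17)))
E
```

```text
[0.50559857 0.2069051  0.055     ] [0.07667105 0.00265192 0.        ] 0.0767169020080369 [ 9.89529672e-03 -1.95012741e-04  2.27455396e-01]
board [ 0.5267 -0.1841] edge angs -159.5178609367993
```

Emit:
{"op": "play_rows", "data": {
  "travel": [
    [0.006, 0, 0.04],
    [0, 0, 0.04],
    [0, 0, 0.04],
    [0, 0, 0.04],
    [0, 0, 0.04],
    [0, 0, 0.03],
    [0, 0, 0.02],
    [0, 0, 0.01]
  ],
  "rot": [
    [0, 0, 0],
    [0, 0, 0],
    [0, 0, 0],
    [0, 0, 0],
    [0, 0, 0],
    [0, 0, 0],
    [0, 0, 0],
    [0, 0, 0]
  ]
}}

```text
t: 10.2
ee_pos: [0.501, 0.2064, 0.02]
tool_rot: [0.0, 1.0, 0.022, -0.0]
wrist_force: [0.0, -0.8, 0.4]
gripper_width: 0.0856
grip_force: 0.0
```

Emit:
{"op": "play_rows", "data": {
  "travel": [
    [0, 0, 0.006],
    [0, 0, 0],
    [0, 0, 0]
  ],
  "rot": [
    [0, 0, 0],
    [0, 0, 0],
    [0, 0, 0]
  ]
}}

```text
t: 10.5
ee_pos: [0.5019, 0.207, 0.0164]
tool_rot: [-0.0, 1.0, 0.022, 0.001]
wrist_force: [-1.1, 0.1, -1.6]
gripper_width: 0.0852
grip_force: 0.0
```

Emit:
{"op": "play_rows", "data": {
  "travel": [
    [0, 0, 0],
    [0, 0, 0],
    [0, 0, 0],
    [0, 0, 0],
    [0, 0, 0],
    [0, 0, 0],
    [0, 0, 0],
    [0, 0, 0]
  ],
  "rot": [
    [0, 0, 0],
    [0, 0, 0],
    [0, 0, 0],
    [0, 0, 0],
    [0, 0, 0],
    [0, 0, 0],
    [0, 0, 0],
    [0, 0, 0]
  ],
  "hand": 255
}}

```text
t: 11.3
ee_pos: [0.5016, 0.2069, 0.0159]
tool_rot: [-0.0, 1.0, 0.022, 0.001]
wrist_force: [-1.7, 0.9, 6.0]
gripper_width: 0.0513
grip_force: 63.7
```

Emit:
{"op": "play_rows", "data": {
  "travel": [
    [0, 0, -0.005],
    [0, 0, -0.015],
    [0, 0, -0.025],
    [0, 0, -0.03],
    [0, 0, -0.03],
    [0, 0, -0.025],
    [0, 0, -0.015],
    [0, 0, -0.005]
  ],
  "rot": [
    [0, 0, 0],
    [0, 0, 0],
    [0, 0, 0],
    [0, 0, 0],
    [0, 0, 0],
    [0, 0, 0],
    [0, 0, 0],
    [0, 0, 0]
  ]
}}

```text
t: 12.1
ee_pos: [0.5015, 0.2067, 0.1669]
tool_rot: [-0.001, 1.0, 0.022, 0.001]
wrist_force: [0.4, 0.3, -1.4]
gripper_width: 0.0513
grip_force: 63.1
```

Emit:
{"op": "play_rows", "data": {
  "travel": [
    [0, 0.01, 0],
    [0, 0.02, 0],
    [0, 0.03, 0],
    [0, 0.03, 0],
    [0, 0.03, 0],
    [0, 0.03, 0],
    [0, 0.03, 0],
    [0, 0.03, 0]
  ],
  "rot": [
    [0, 0, 0],
    [0, 0, 0],
    [0, 0, 0],
    [0, 0, 0],
    [0, 0, 0],
    [0, 0, 0],
    [0, 0, 0],
    [0, 0, 0]
  ]
}}

```text
t: 12.9
ee_pos: [0.5092, -0.0052, 0.1629]
tool_rot: [0.0, 1.0, 0.022, -0.002]
wrist_force: [-0.5, 0.2, -1.3]
gripper_width: 0.0513
grip_force: 63.1
```

Emit:
{"op": "play_rows", "data": {
  "travel": [
    [0.005, 0.03, 0],
    [0, 0.03, 0],
    [0, 0.03, 0],
    [0, 0.03, 0],
    [0, 0.03, 0],
    [0, 0.02, 0],
    [0, 0.01, 0],
    [0, 0, 0]
  ],
  "rot": [
    [0, 0, 0],
    [0, 0, 0],
    [0, 0, 0],
    [0, 0, 0],
    [0, 0, 0],
    [0, 0, 0],
    [0, 0, 0],
    [0, 0, 0]
  ]
}}

```text
t: 13.7
ee_pos: [0.5224, -0.1841, 0.1633]
tool_rot: [-0.0, 1.0, 0.021, -0.001]
wrist_force: [-0.1, -0.0, -1.5]
gripper_width: 0.0517
grip_force: 63.1
```

```bash
python3 - <<'E'
from h import *
o=get_obs();print(o['t'],o['ee_pos'],o['gripper_width'],o['wrist_force']);snap('wrist','w3')
E
```

```text
13.7 [ 0.52235812 -0.18407253  0.16325707] 0.05174580250100519 [-0.12078285 -0.00345789 -1.48197233]
```

View pics/w3.png

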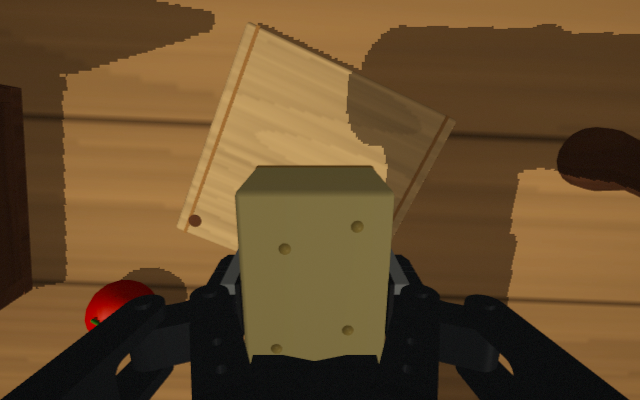

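The cheese is held level over the board, whose corners are at (250,22), (455,120) and (178,228). I'll lower it.

Emit:
{"op": "play_rows", "data": {
  "travel": [
    [0, 0, 0.01],
    [0, 0, 0.025],
    [0, 0, 0.03],
    [0, 0, 0.03],
    [0, 0, 0.02],
    [0, 0, 0.012],
    [0, 0, 0.006],
    [0, 0, 0.003]
  ],
  "rot": [
    [0, 0, 0],
    [0, 0, 0],
    [0, 0, 0],
    [0, 0, 0],
    [0, 0, 0],
    [0, 0, 0],
    [0, 0, 0],
    [0, 0, 0]
  ]
}}

```text
t: 14.55
ee_pos: [0.5236, -0.1826, 0.0289]
tool_rot: [0.0, 1.0, 0.023, 0.0]
wrist_force: [-0.5, 0.3, -2.1]
gripper_width: 0.0514
grip_force: 63.1
```

Emit:
{"op": "play_rows", "data": {
  "travel": [
    [0, 0, 0.002],
    [0, 0, 0.001],
    [0, 0, 0.001],
    [0, 0, 0.001],
    [0, 0, 0],
    [0, 0, 0]
  ],
  "rot": [
    [0, 0, 0],
    [0, 0, 0],
    [0, 0, 0],
    [0, 0, 0],
    [0, 0, 0],
    [0, 0, 0]
  ]
}}

```text
t: 15.15
ee_pos: [0.5234, -0.183, 0.0241]
tool_rot: [0.0, 1.0, 0.022, 0.0]
wrist_force: [0.3, 0.7, -1.4]
gripper_width: 0.0516
grip_force: 63.1
```

Emit:
{"op": "play_rows", "data": {
  "travel": [
    [0, 0, 0.001],
    [0, 0, 0.001],
    [0, 0, 0.0005],
    [0, 0, 0.0005],
    [0, 0, 0],
    [0, 0, 0]
  ],
  "rot": [
    [0, 0, 0],
    [0, 0, 0],
    [0, 0, 0],
    [0, 0, 0],
    [0, 0, 0],
    [0, 0, 0]
  ]
}}

```text
t: 15.75
ee_pos: [0.5234, -0.1829, 0.021]
tool_rot: [0.0, 1.0, 0.022, 0.0]
wrist_force: [0.0, 0.5, -1.6]
gripper_width: 0.0512
grip_force: 63.3
```

Emit:
{"op": "play_rows", "data": {
  "travel": [
    [0, 0, 0.0005],
    [0, 0, 0.0005],
    [0, 0, 0.0005],
    [0, 0, 0],
    [0, 0, 0]
  ],
  "rot": [
    [0, 0, 0],
    [0, 0, 0],
    [0, 0, 0],
    [0, 0, 0],
    [0, 0, 0]
  ]
}}

```text
t: 16.25
ee_pos: [0.5236, -0.1831, 0.0209]
tool_rot: [0.0, 1.0, 0.022, 0.0]
wrist_force: [-3.0, 1.6, 7.2]
gripper_width: 0.0516
grip_force: 64.2
```

Contact with the board. I'll release and retreat straight up.

Emit:
{"op": "play_rows", "data": {
  "travel": [
    [0, 0, 0],
    [0, 0, 0],
    [0, 0, 0],
    [0, 0, 0],
    [0, 0, 0],
    [0, 0, 0]
  ],
  "rot": [
    [0, 0, 0],
    [0, 0, 0],
    [0, 0, 0],
    [0, 0, 0],
    [0, 0, 0],
    [0, 0, 0]
  ],
  "hand": 0
}}

```text
t: 16.85
ee_pos: [0.5233, -0.1829, 0.0194]
tool_rot: [0.0, 1.0, 0.022, -0.0]
wrist_force: [-0.5, 0.4, -0.6]
gripper_width: 0.0854
grip_force: 0.0
```

Emit:
{"op": "play_rows", "data": {
  "travel": [
    [0, 0, -0.01],
    [0, 0, -0.02],
    [0, 0, -0.04],
    [0, 0, -0.04],
    [0, 0, -0.04],
    [-0.04, 0, -0.02],
    [-0.04, 0, 0],
    [0, 0, 0]
  ],
  "rot": [
    [0, 0, 0],
    [0, 0, 0],
    [0, 0, 0],
    [0, 0, 0],
    [0, 0, 0],
    [0, 0, 0],
    [0, 0, 0],
    [0, 0, 0]
  ]
}}

```text
t: 17.65
ee_pos: [0.4412, -0.1869, 0.1923]
tool_rot: [0.0, 1.0, 0.022, 0.002]
wrist_force: [0.3, -0.7, -0.2]
gripper_width: 0.0855
grip_force: 0.0
```

```bash
python3 - <<'E'
from h import *
a=capture('scene');b=a[120:290,140:440,::-1];cv2.imwrite('pics/s4.png',cv2.resize(b,None,fx=2.6,fy=2.6,interpolation=cv2.INTER_CUBIC))
E
```

```text
(no output)
```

View pics/s4.png

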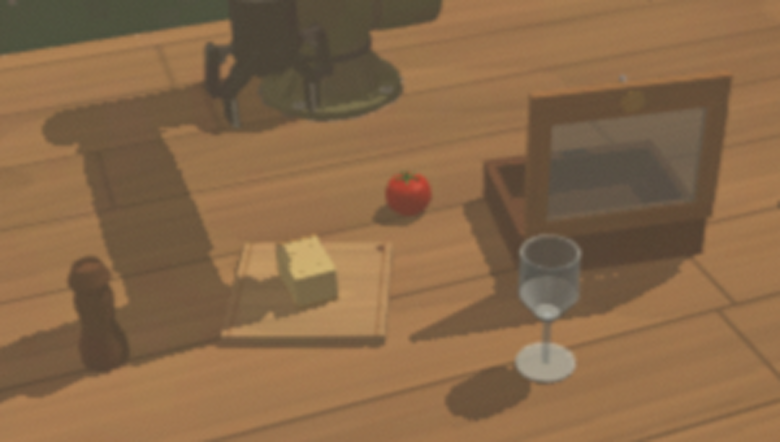

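The cheese lies flat near the middle of the board at (308,275), the lid stands open, and nothing else has been disturbed.

```bash
python3 -c "from station import *; print(sign_off())"
```

```text
the job is handed in; nothing more can be done
None
```

The job is handed in: the latch was tripped, the lid was caught and eased fully open, and the cheese lies flat near the middle of the board with nothing else disturbed; `sign_off()` returned no verdict.

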